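Pull-test spring clips and reject the weak one

ROBOT

A 7-joint arm with a two-finger parallel gripper is mounted at the origin on the work surface. World frame = base frame: x ahead of the robot, y to its left, z up, the work surface at z = 0. Lengths are in m, angles in rad, forces in N, time in s.
With the tool pointing down it reaches from about 0.4 to 0.85 m from the base axis. Payload 10.4 kg.
Tool frame: the origin (TCP) lies midway between the tips of the shut fingers; the grasp point (between the pads) lies 19 mm behind it; y points along the fingers, x is the direction in which the jaws open and shut, and the axes are right-handed (so a half turn about y gives the same grasp; the last joint's range is limited). The gripper opens to 87 mm and grips with 3 to 60 N. Pads are 19 mm wide; open, the fingers measure 117 mm over their backs; the gripper's body (75 mm by 190 mm) begins 51 mm behind the grasp point.
Start: joints at [1.117, 0.332, -0.065, 1.46, 0.022, 1.35, -0.088], TCP at [0.261, -0.568, 0.223] pointing down, gripper open.
Joint ranges: [-2.6, 2.6], [-0.5, 2.12], [-1.47, 1.34], [0.16, 2.42], [-1.27, 4.41], [0.06, 2.06], [-2.6, 2.6]. Speed limits (rad/s): [2.22, 2.22, 2.79, 2.79, 3.14, 3.14, 3.14].

INTERFACE

Orientations are given as a unit quaternion [x, y, z, w].
In Python, from bench import r gives the robot as it stands. The module is installed in compiled form; this text tells all that it offers.
- The arm moves only by the tool arm_command, never from a script. Its argument "deltas" is one flat list of numbers, 6 for each row, row after row: the shift along the tool's x, y, z in m, then the turn, a rotation vector about the tool's x, y, z in degrees. In form: [tx, ty, tz, ax, ay, az, tx, ty, tz, ax, ay, az, ...]. A call has 1 to 8 rows; each row is the pose to reach, as a shift and turn from the pose commanded when the call began, along the tool's axes at that moment; what a row does not reach only later rows make up. A row lasts 1/8 s, in which the tool goes at most 62.5 mm and 10.7 degrees, less where a joint would pass 70% of its speed; a pose out of reach is approached as far as the arm can. A call with a gripper value outside its range is refused whole. "hand" is the opening, from 0 (shut) to 1 (fully open), set as the call begins (left out, the last holds). The fingers move at their own pace and stop on an object; "grip_force" is the grip in N (left out, the last holds). Time passes only in rows, so rows that repeat a pose let the fingers close. It gives the time, the measured TCP pose, the force and the opening at its end, in the units of the state.
- r.read_state(): the state, without advancing time (a new reading comes with each control period).
- r.camera(name): name is "scene" or "side" or "wrist"; returns a dict with "image" (384x512x3 uint8, red, green, blue), "intrinsics" (3x3 intrinsics, pixels), "world_from_camera" (4x4, takes a point from camera to world coordinates); the wrist camera has in their place "hand_eye" (4x4, takes a point from camera to tool coordinates, whose origin is the TCP and whose axes are the tool frame's). Camera axes: x right, y down, z forward; pixel columns grow to the right and rows downward; lengths in m; the calibration is good to about 2 mm. A picture is of the moment at which its call begins: read the wrist's pose just before it. There is no depth.
- r.close_job(): hands the job in, once; it reports no verdict.
Trained networks look in a picture, given as the dict that the camera call returned (one of the last four; its "shot" number tells which), for a name from the list of things; names that differ only in an ending like _2 or _b are one class to them, and where a whole thing is asked for, a point or a joint stands for the part that bears it (a point fixed in the world has none). Each returns a list of dicts, best first, with "conf" (0 to 1); they miss things now and then, are a little off and sometimes report something else, mostly with a low value. They report only what shows in the picture. A call takes as long as a camera call. They do not tell look-alikes from the thing itself.
- r.boxes_of(picture, query): "centre" ([row, column] in pixels, amid what is visible of it).
- r.regions_of(picture, query): "region" (384x512 bool, what is visible of it) and "centre" ([row, column] in pixels, amid what is visible of it).
The state is a dict: "time": time; "joint_positions": joint angles; "joint_vel": joint speeds; "joint_torque": joint torques, N m; "ee_pos": TCP position; "eef_rot": TCP orientation; "ft_force": force on the tool from outside, world axes, zero at the start; "torque": the same for the moment, N m; "width": finger opening in m.
Only numpy, scipy, OpenCV 4.12 (cv2) and the standard library are available. Lean on these libraries where they do the work, as an engineer would, in place of code of your own. Each camera call takes 0.05 s, during which the arm holds its last target.

TASK

Three fixturing spring clips stand in the pull-test block, each gripping a gauge card, and one of them has gone weak: find it by pulling the cards gently towards the block's open front. The weak clip lets its card slide at about 3 N, a good one holds beyond 12 N and keeps its card: pull to about 6 N, and never load a clip that holds its card against the delicate block with more than 12 N. With the weak clip still in its nest draw its card right out and put it in the reject tray, then stand the weak clip upright on the tray floor too; leave the good clips in their nests with their cards in (slid a few millimetres at most) and the other things alone.

Things in the scene. Friction and masses are not known exactly. Their poses are not given: they have to be found in the camera images.
- block: Pull-test block, fixed: slate-grey metal base plate 150 (x) x 270 (y) x 8 mm, origin at the centre of its underside, on the table. Its open front is -x. Three nests stand in a row along y, at y = -84, 0, 84 mm; each holds one clip, centred on x = +30 mm, with 1 to 2 mm play in x and 3 mm either side in y. A clip lifts straight up out of its nest; pulled to -x it is held by the nest's front stop.
- block_stop (a point): Point on the block's x axis (block y = 0), 1 mm to +x of its origin and 34 mm up: the line of the outer face (x) and top (z) of the nests' front stops. Each stop is 8 mm thick with a 12 mm wide slot, open at the top, through which the card passes. Side walls: also to z = 34 mm, 26 mm apart inside, 5 mm thick. A lip 6 mm high closes the nest behind.
- tray: Reject tray, fixed, grey plastic, open on top: outside 190 (x) x 150 (y) x 30 mm high, walls and floor 4 mm thick; origin at the centre of its underside, axes along its sides. Empty at the start.
- clip_a_grip (a point): Spring clip in one of the nests (which one varies; all look alike): steel jaws 40 (x) x 20 (y) x 26 mm high, wings out 20 mm behind, and on top a rigid black grip boss 24 (x) x 14 (y) x 36 mm high; 62 mm high in all, about 100 g. This point: middle of the boss, 44 mm above the clip's underside, 28 mm to +x of the jaws' front face. Axes as the block's at the start. Boss does not open the jaws.
- card_a_tab (a point): Gauge card in clip a: upright blade 57 (x) x 4 (y) x 20 mm high with a white pull tab 20 x 10 x 34 mm high at its -x end, on the base plate (drags if pressed down); 30 g. This point: centre of the tab, 17 mm above its underside, 67 mm from the blade's tip (+x), 73 mm to -x of the boss point, 36 mm from the stop's outer face. Blade is 22 mm deep in the jaws; 32 mm of travel to -x also clears the stop.
- clip_b_grip (a point): Spring clip in one of the nests (which one varies; all look alike): steel jaws 40 (x) x 20 (y) x 26 mm high, wings out 20 mm behind, and on top a rigid black grip boss 24 (x) x 14 (y) x 36 mm high; 62 mm high in all, about 100 g. This point: middle of the boss, 44 mm above the clip's underside, 28 mm to +x of the jaws' front face. Axes as the block's at the start. Boss does not open the jaws.
- card_b_tab (a point): Gauge card in clip b: upright blade 57 (x) x 4 (y) x 20 mm high with a white pull tab 20 x 10 x 34 mm high at its -x end, on the base plate (drags if pressed down); 30 g. This point: centre of the tab, 17 mm above its underside, 67 mm from the blade's tip (+x), 73 mm to -x of the boss point, 36 mm from the stop's outer face. Blade is 22 mm deep in the jaws; 32 mm of travel to -x also clears the stop.
- clip_c_grip (a point): Spring clip in one of the nests (which one varies; all look alike): steel jaws 40 (x) x 20 (y) x 26 mm high, wings out 20 mm behind, and on top a rigid black grip boss 24 (x) x 14 (y) x 36 mm high; 62 mm high in all, about 100 g. This point: middle of the boss, 44 mm above the clip's underside, 28 mm to +x of the jaws' front face. Axes as the block's at the start. Boss does not open the jaws.
- card_c_tab (a point): Gauge card in clip c: upright blade 57 (x) x 4 (y) x 20 mm high with a white pull tab 20 x 10 x 34 mm high at its -x end, on the base plate (drags if pressed down); 30 g. This point: centre of the tab, 17 mm above its underside, 67 mm from the blade's tip (+x), 73 mm to -x of the boss point, 36 mm from the stop's outer face. Blade is 22 mm deep in the jaws; 32 mm of travel to -x also clears the stop.
- container: Bystander, leave alone: white moulded plastic container 75 x 55 x 103 mm, origin at the centre of its underside.
- ring_gauge_mid (a point): Bystander, leave alone: steel ring gauge 56 mm across, 18 mm high, lying flat; this is its centre.
- gauge_block: Bystander, leave alone: steel block 35 x 90 x 20 mm, origin at the centre of its underside.
- driver: Bystander, leave alone: screwdriver about 160 mm long, lying along its x; origin on the underside.
There are look-alikes about, which are no part of the job. What is shaped like the part that bears clip_b_grip but green is not meant. Leave any blue look-alike of the part that bears card_b_tab alone.

How it is judged:
On the way:
1. the weak clip's card is drawn right out of its jaws while that clip stays in its nest (((x of card_a_tab in the frame of clip_a_grip below -0.0955 m and distance of clip_a_grip from where it was at the start of the episode below 0.012 m) or (x of card_b_tab in the frame of clip_b_grip below -0.0955 m and distance of clip_b_grip from where it was at the start of the episode below 0.012 m) or (x of card_c_tab in the frame of clip_c_grip below -0.0955 m and distance of clip_c_grip from where it was at the start of the episode below 0.012 m))), for 0.1 s.
At the end, for the whole second after the job is handed in: The weak clip stands on the tray floor, upright within 0.2 rad; its card is inside the tray; both are at rest (under 0.02 m/s). The two good clips are within 12 mm of where they began and their cards have slid out of them by no more than 8 mm (((angle between clip_a_grip's own z axis and vertical below 0.2 rad and x of clip_a_grip in the frame of tray between -0.088 and 0.088 m and y of clip_a_grip in the frame of tray between -0.068 and 0.068 m and z of clip_a_grip in the frame of tray between 0.044 and 0.054 m and x of card_a_tab in the frame of tray between -0.091 and 0.091 m and y of card_a_tab in the frame of tray between -0.071 and 0.071 m and z of card_a_tab in the frame of tray between 0 and 0.045 m and linear speed of each of clip_a, card_a below 0.02 m/s and distance of each of clip_b_grip, clip_c_grip from where it was at the start of the episode below 0.012 m and horizontal distance between card_b_tab and clip_b_grip below 0.081 m and z of card_b_tab in the frame of clip_b_grip below -0.015 m and horizontal distance between card_c_tab and clip_c_grip below 0.081 m and z of card_c_tab in the frame of clip_c_grip below -0.015 m) or (angle between clip_b_grip's own z axis and vertical below 0.2 rad and x of clip_b_grip in the frame of tray between -0.088 and 0.088 m and y of clip_b_grip in the frame of tray between -0.068 and 0.068 m and z of clip_b_grip in the frame of tray between 0.044 and 0.054 m and x of card_b_tab in the frame of tray between -0.091 and 0.091 m and y of card_b_tab in the frame of tray between -0.071 and 0.071 m and z of card_b_tab in the frame of tray between 0 and 0.045 m and linear speed of each of clip_b, card_b below 0.02 m/s and distance of each of clip_a_grip, clip_c_grip from where it was at the start of the episode below 0.012 m and horizontal distance between card_a_tab and clip_a_grip below 0.081 m and z of card_a_tab in the frame of clip_a_grip below -0.015 m and horizontal distance between card_c_tab and clip_c_grip below 0.081 m and z of card_c_tab in the frame of clip_c_grip below -0.015 m) or (angle between clip_c_grip's own z axis and vertical below 0.2 rad and x of clip_c_grip in the frame of tray between -0.088 and 0.088 m and y of clip_c_grip in the frame of tray between -0.068 and 0.068 m and z of clip_c_grip in the frame of tray between 0.044 and 0.054 m and x of card_c_tab in the frame of tray between -0.091 and 0.091 m and y of card_c_tab in the frame of tray between -0.071 and 0.071 m and z of card_c_tab in the frame of tray between 0 and 0.045 m and linear speed of each of clip_c, card_c below 0.02 m/s and distance of each of clip_a_grip, clip_b_grip from where it was at the start of the episode below 0.012 m and horizontal distance between card_a_tab and clip_a_grip below 0.081 m and z of card_a_tab in the frame of clip_a_grip below -0.015 m and horizontal distance between card_b_tab and clip_b_grip below 0.081 m and z of card_b_tab in the frame of clip_b_grip below -0.015 m))); the robot touches nothing.
It fails at once if a clip with its card still in it is loaded against the block with more than 12 N (a good clip's card slips only beyond that, so it cannot be drawn out) ((contact force between clip_a and block above 12 N and horizontal distance between card_a_tab and clip_a_grip below 0.0955 m) or (contact force between clip_b and block above 12 N and horizontal distance between card_b_tab and clip_b_grip below 0.0955 m) or (contact force between clip_c and block above 12 N and horizontal distance between card_c_tab and clip_c_grip below 0.0955 m)).
It fails at once if a bystander is moved more than 20 mm (distance of any of container, ring_gauge_mid, gauge_block, driver from where it was at the start of the episode above 0.02 m).
It also fails if it takes over 70 s, if anything falls off the work surface, if the arm or the gripper's body presses on something with over 40 N, if the wrist force passes 120 N, or if a joint passes its speed limit or range.

## Working session

There is one attempt and no reset: what is moved stays moved. The work goes in short steps, Python scripts to look and compute and a tool call to move; the robot and the scene stay as the last step left them, time stands still between calls to the robot, and variables do not carry over. Pictures are saved under pics/ and viewed, and the job is handed in when it is done.

Besides the shell and the picture viewer there is one more tool, called after ">>>" by a JSON object that holds its "op" and its "data". arm_command: Moves the arm, as the interface text tells. Its arguments: {"type":"object","properties":{"deltas":{"type":"array","items":{"type":"number"}},"hand":{"type":"number"},"grip_force":{"type":"number"}},"required":["deltas"]}

```bash
mkdir -p pics; cat > h.py <<'E'
from bench import r
import numpy as np, cv2
from scipy.spatial.transform import Rotation as R
def save(p,name): cv2.imwrite('pics/'+name,cv2.cvtColor(p['image'],cv2.COLOR_RGB2BGR))
def cam(name):
    s=r.read_state(); p=r.camera(name)
    if 'hand_eye' in p:
        T=np.eye(4);T[:3,:3]=R.from_quat(s['eef_rot']).as_matrix();T[:3,3]=s['ee_pos']
        p['wfc']=T@p['hand_eye']
    else: p['wfc']=p['world_from_camera']
    return p
def ray(p,rc):
    K=p['intrinsics'];d=np.linalg.solve(K,[rc[1],rc[0],1.]);W=p['wfc']
    d=W[:3,:3]@d;return W[:3,3],d/np.linalg.norm(d)
def atz(p,rc,z):
    o,d=ray(p,rc);return o+d*(z-o[2])/d[2]
def tri(*prs):
    A=0;b=0
    for p,rc in prs:
        o,d=ray(p,rc);M=np.eye(3)-np.outer(d,d);A=A+M;b=b+M@o
    x=np.linalg.solve(A,b)
    return x,[float(np.linalg.norm((np.eye(3)-np.outer(d,d))@(x-o))) for o,d in (ray(*q) for q in prs)]
def proj(p,X):
    W=np.linalg.inv(p['wfc']);c=W[:3,:3]@np.asarray(X)+W[:3,3];u=p['intrinsics']@c;return (u[1]/u[2],u[0]/u[2])
E
python3 - <<'E'
from h import *
np.set_printoptions(precision=4,suppress=True)
s=r.read_state()
for k,v in s.items(): print(k,np.round(v,4))
for n in ['scene','side','wrist']:
    p=cam(n);save(p,n+'0.png')
    print(n,p['wfc'][:3,3],p['wfc'][:3,2],p['intrinsics'][0])
    for q in ['block','tray','clip_a_grip','card_a_tab']:
        print(q,[(np.round(b['centre'],1).tolist(),round(b['conf'],2)) for b in r.boxes_of(p,q)])
E
```

```text
time 0.0
joint_positions [ 1.1174  0.3329 -0.0647  1.461   0.0216  1.3499 -0.0885]
joint_vel [ 0.0002 -0.0004 -0.0009  0.      0.0023 -0.0006 -0.0004]
joint_torque [ -0.0007 -62.3267   0.0239 -38.9907  -0.0614   0.0397   0.0001]
ee_pos [ 0.2609 -0.5675  0.2217]
eef_rot [-0.5951  0.382  -0.3811  0.5956]
ft_force [-0.3671  0.7028 -0.4579]
torque [0.0145 0.0635 0.0262]
width 0.0871
scene [1.1983 0.4517 0.9615] [-0.5376 -0.4256 -0.7279] [402.3896   0.     246.9035]
block [([248.7, 324.8], 0.75)]
tray [([205.8, 234.5], 0.66), ([234.5, 322.9], 0.29)]
clip_a_grip [([260.5, 345.4], 0.5)]
card_a_tab [([243.9, 353.5], 0.62)]
side [0.1146 0.3584 0.5835] [ 0.5395 -0.5635 -0.6256] [347.9753   0.     252.4431]
block [([299.3, 151.3], 0.92)]
tray [([206.4, 248.6], 0.77)]
clip_a_grip [([302.9, 104.2], 0.96)]
card_a_tab [([323.9, 126.7], 0.58), ([301.1, 151.5], 0.24)]
wrist [ 0.3298 -0.5371  0.385 ] [-0.2508 -0.1152 -0.9612] [275.7254   0.     254.2393]
block []
tray []
clip_a_grip []
card_a_tab []
```

View pics/scene0.png

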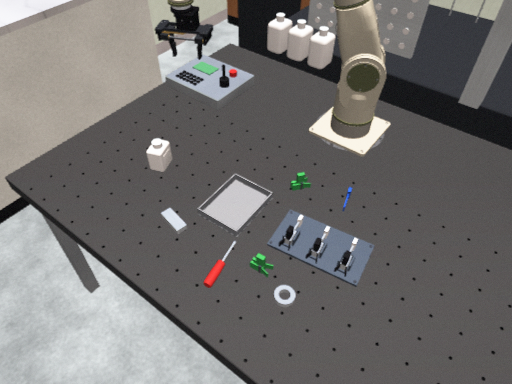

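View pics/side0.png

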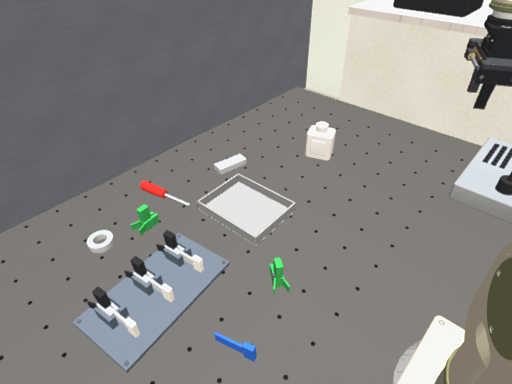

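View pics/wrist0.png

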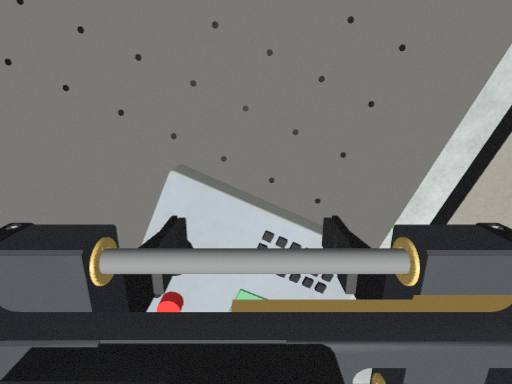

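The scene shows the block at about (col 320, row 245) with three clips and white tabs facing the robot. The tray is at (235, 205), with green clip and blue card look-alikes nearby. I'll enlarge crops next.

```bash
python3 - <<'E'
import cv2
a=cv2.imread('pics/scene0.png')[205:285,260:380];cv2.imwrite('pics/scene0c.png',cv2.resize(a,None,fx=6,fy=6,interpolation=cv2.INTER_CUBIC))
a=cv2.imread('pics/side0.png')[225:355,70:240];cv2.imwrite('pics/side0c.png',cv2.resize(a,None,fx=4.5,fy=4.5,interpolation=cv2.INTER_CUBIC))
E
```

```text
(no output)
```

View pics/scene0c.png

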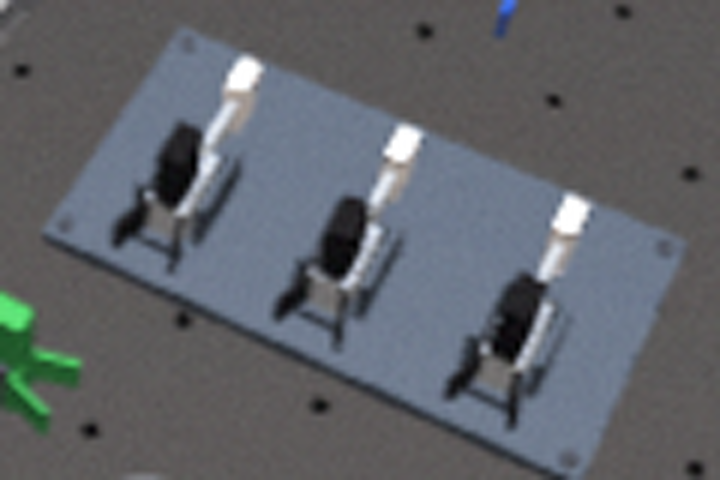

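View pics/side0c.png

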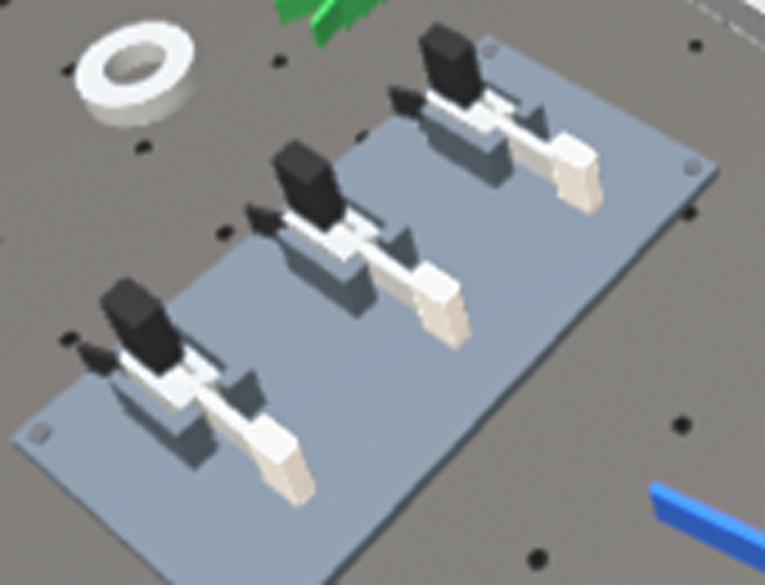

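```bash
python3 - <<'E'
from h import *
np.set_printoptions(precision=4,suppress=True)
S=cam('scene');D=cam('side')
f=lambda c,r_:( (r_+.5)/6-.5+205,(c+.5)/6-.5+260)
g=lambda c,r_:( (r_+.5)/4.5-.5+225,(c+.5)/4.5-.5+70)
pts={'A':(f(180,28),g(718,165)),'B':(f(686,242),(350,120)),'C':(f(42,235),g(488,36)),'D':(f(580,478),g(12,440)),
'boss+':(f(185,140),g(450,42)),'boss0':(f(350,212),g(298,158)),'boss-':(f(525,290),g(130,297)),
'tab+':(f(245,72),g(577,152)),'tab0':(f(405,143),g(437,283)),'tab-':(f(573,213),g(272,440))}
for k,(a,b) in pts.items():
    x,e=tri((S,a),(D,b));print(k,x,np.round(e,4))
for p,n in((S,'scene'),(D,'side')):
  for q in ['tray','container','driver','ring_gauge_mid','gauge_block']:
    b=r.boxes_of(p,q)
    print(n,q,[(np.round(atz(p,t['centre'],.0),3),np.round(t['centre']),round(t['conf'],2)) for t in b])
E
```

```text
A [0.4817 0.0521 0.0067] [0.0011 0.0011]
B [0.4653 0.3163 0.0329] [0.0068 0.0068]
C [0.6302 0.0722 0.0056] [0.0012 0.0012]
D [0.5914 0.3392 0.0082] [0.0002 0.0002]
boss+ [0.5836 0.1177 0.0689] [0.0014 0.0014]
boss0 [0.5743 0.2015 0.0719] [0.0004 0.0004]
boss- [0.5632 0.2835 0.0718] [0.0007 0.0007]
tab+ [0.5116 0.1075 0.0413] [0.0011 0.0011]
tab0 [0.5015 0.1912 0.0412] [0.0016 0.0016]
tab- [0.49   0.2747 0.0421] [0.001 0.001]
scene tray [(array([ 0.566, -0.105,  0.   ]), array([203., 233.]), 0.72)]
scene container [(array([ 0.569, -0.456, -0.   ]), array([158., 156.]), 0.86)]
scene driver [(array([0.796, 0.015, 0.   ]), array([273., 214.]), 0.52)]
scene ring_gauge_mid [(array([0.748, 0.211, 0.   ]), array([301., 283.]), 0.53)]
scene gauge_block [(array([ 0.725, -0.205,  0.   ]), array([219., 175.]), 0.73)]
side tray [(array([ 0.573, -0.096,  0.   ]), array([209., 246.]), 0.91)]
side container [(array([ 0.617, -0.468,  0.   ]), array([144., 317.]), 0.92)]
side driver [(array([0.801, 0.016, 0.   ]), array([192., 155.]), 0.59), (array([ 0.602, -0.468,  0.   ]), array([146., 321.]), 0.43)]
side ring_gauge_mid [(array([0.746, 0.208, 0.   ]), array([243.,  99.]), 0.57), (array([0.549, 0.092, 0.   ]), array([258., 194.]), 0.45)]
side gauge_block [(array([ 0.743, -0.208,  0.   ]), array([164., 231.]), 0.76)]
```

```bash
cat >> h.py <<'E'
YAW=np.deg2rad(7.3)
def plan(pos,yaw,flip=1,n=1,s=None):
    """tool y down, tool x = flip * (block y dir at yaw)"""
    s=s or r.read_state(); R0=R.from_quat(s['eef_rot']); 
    x=flip*np.array([-np.sin(yaw),np.cos(yaw),0]);y=np.array([0,0,-1.]);z=np.cross(x,y)
    R1=R.from_matrix(np.stack([x,y,z],1))
    t=R0.inv().apply(np.asarray(pos)-s['ee_pos']);w=(R0.inv()*R1).as_rotvec(degrees=True)
    return t,w
E
python3 - <<'E'
from h import *
np.set_printoptions(precision=4,suppress=True)
s=r.read_state();M=R.from_quat(s['eef_rot']).as_matrix();print(M)
p=cam('wrist');print(p['hand_eye'])
for fl in(1,-1): print(plan([.48,.19,.2],YAW,fl))
E
```

```text
[[ 0.4176  0.0001  0.9086]
 [-0.9086 -0.      0.4176]
 [ 0.0001 -1.      0.    ]]
[[ 1.      0.0006 -0.0001  0.0007]
 [ 0.0003 -0.2759  0.9612 -0.1625]
 [ 0.0006 -0.9612 -0.2759  0.0753]
 [ 0.      0.      0.      1.    ]]
(array([-0.5972,  0.0225,  0.5155]), array([   0.0057, -162.6165,    0.0035]))
(array([-0.5972,  0.0225,  0.5155]), array([-0.0025, 17.3835,  0.004 ]))
```

>>> {"op": "arm_command", "data": {"deltas": [-0.04,0.002,0.035,0,1.2,0,-0.08,0.003,0.07,0,2.4,0,-0.12,0.004,0.104,0,3.6,0,-0.16,0.005,0.138,0,4.8,0,-0.2,0.006,0.172,0,6,0,-0.24,0.008,0.207,0,7.2,0,-0.28,0.01,0.242,0,8.4,0,-0.32,0.012,0.277,0,9.6,0], "hand": 0.5}}

```text
time: 2.4
ee_pos: [0.3794, -0.1598, 0.2108]
eef_rot: [0.561, -0.43, 0.431, -0.561]
ft_force: [0.9, -0.4, -0.6]
width: 0.0442
```

```bash
python3 - <<'E'
from h import *
np.set_printoptions(precision=4,suppress=True)
s=r.read_state();print(s['ee_pos'],s['joint_positions'],s['time']);print(plan([.47,.18,.2],YAW,-1))
E
```

```text
[ 0.3794 -0.1598  0.2108] [ 0.7489 -0.1217 -0.4229  1.9762 -0.0515  1.2758 -0.9647] 2.4
(array([-0.3047,  0.0106,  0.1757]), array([-0.0338,  7.7359,  0.0537]))
```

>>> {"op": "arm_command", "data": {"deltas": [-0.05,0.002,0.029,0,1.3,0,-0.1,0.003,0.058,0,2.6,0,-0.15,0.005,0.087,0,3.9,0,-0.2,0.007,0.116,0,5.2,0,-0.255,0.009,0.147,0,6.5,0,-0.305,0.011,0.176,0,7.7,0,-0.305,0.011,0.176,0,7.7,0,-0.305,0.011,0.176,0,7.7,0]}}

```text
time: 3.4
ee_pos: [0.4696, 0.1784, 0.1993]
eef_rot: [0.531, -0.467, 0.467, -0.531]
ft_force: [-0.4, 0.2, 0.1]
width: 0.0436
```

```bash
python3 - <<'E'
from h import *
np.set_printoptions(precision=4,suppress=True)
s=r.read_state();print(s['ee_pos'],s['joint_positions'],s['time'])
p=cam('wrist');save(p,'w1.png');import pickle;pickle.dump(p,open('w1.pkl','wb'))
a=cv2.resize(p['image'][:,:,::-1],(768,576),interpolation=cv2.INTER_CUBIC);cv2.imwrite('pics/w1b.png',a)
E
```

```text
[0.4696 0.1784 0.1993] [ 0.359   0.1616 -0.8775  1.7738  0.13    1.2671 -1.9929] 3.4
```

View pics/w1b.png

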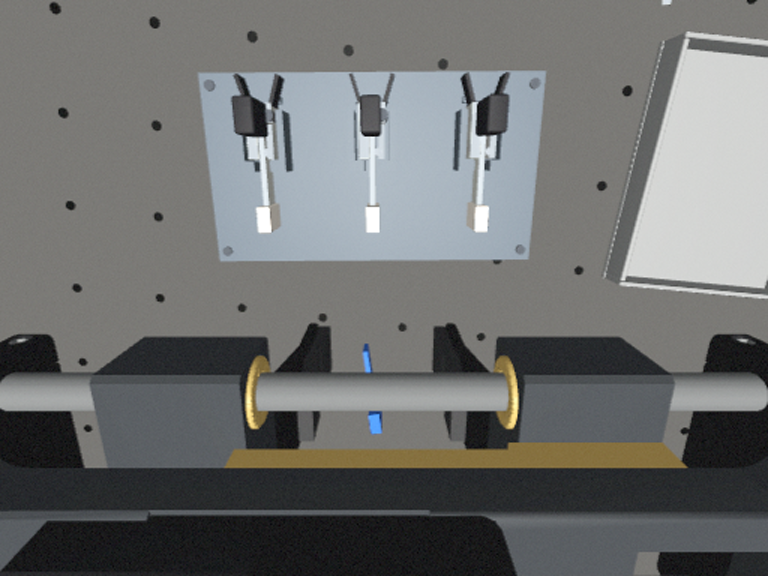

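The view shows the block square to the image (corners about (198,72), (546,70), (529,260), (220,261) in the 1.5x picture) with three tabs at about row 218, cols 267/373/479. I'll enlarge the tabs.

```bash
python3 - <<'E'
from h import *
import pickle
np.set_printoptions(precision=4,suppress=True)
p=pickle.load(open('w1.pkl','rb'))
im=p['image'][40:180,125:370,::-1]
cv2.imwrite('pics/w1c.png',cv2.resize(im,None,fx=3.2,fy=3.2,interpolation=cv2.INTER_CUBIC))
c=[(198,72),(546,70),(529,260),(220,261)]
for a in c: print(atz(p,((a[1]+.5)/1.5-.5,(a[0]+.5)/1.5-.5),.008))
E
```

```text
[0.5933 0.3376 0.008 ]
[0.6296 0.0699 0.008 ]
[0.48   0.0486 0.008 ]
[0.444  0.3173 0.008 ]
```

View pics/w1c.png

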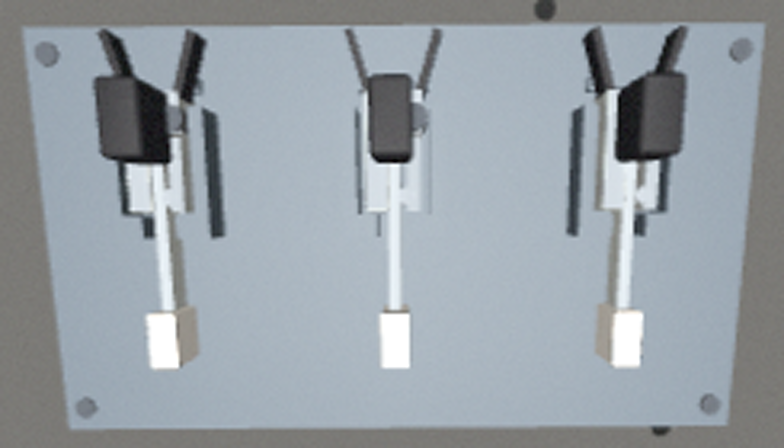

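```bash
sed -i 's/deg2rad(7.3)/deg2rad(7.75)/' h.py; python3 - <<'E'
from h import *
import pickle
np.set_printoptions(precision=4,suppress=True)
p=pickle.load(open('w1.pkl','rb'))
px=lambda c,q:((q+.5)/3.2-.5+40,(c+.5)/3.2-.5+125)
B=np.array([.5367,.1934,0]);Rb=R.from_euler('z',YAW).as_matrix()
for n,c,z in [('tabL',(163.5,340),.042),('tabM',(396,340),.042),('tabR',(627,340),.042),('bossL',(117,117),.07),('bossM',(391,117),.07),('bossR',(662,117),.07)]:
    X=atz(p,px(*c),z);print(n,X,Rb.T@(X-B))
S=r.camera('scene')
E
```

```text
tabL [0.4914 0.272  0.042 ] [-0.0343  0.084   0.042 ]
tabM [0.5022 0.1886 0.042 ] [-0.0348 -0.0001  0.042 ]
tabR [0.513  0.1059 0.042 ] [-0.0352 -0.0836  0.042 ]
bossL [0.5629 0.2823 0.07  ] [0.0379 0.0845 0.07  ]
bossM [0.5738 0.1985 0.07  ] [0.0374 0.0001 0.07  ]
bossR [0.5846 0.1157 0.07  ] [ 0.037  -0.0835  0.07  ]
```

```bash
python3 - <<'E'
from h import *
np.set_printoptions(precision=4,suppress=True)
print(plan([.502,.1886,.06],YAW,-1))
E
```

```text
(array([-0.0073,  0.1396,  0.0333]), array([-0.0097, -0.4785,  0.064 ]))
```

>>> {"op": "arm_command", "data": {"deltas": [-0.003,0.05,0.014,0,-0.5,0.06,-0.006,0.1,0.028,0,-0.5,0.06,-0.0073,0.1396,0.0333,0,-0.5,0.06,-0.0073,0.1396,0.0333,0,-0.5,0.06,-0.0073,0.1396,0.0333,0,-0.5,0.06], "hand": 0.4, "grip_force": 20}}

```text
time: 4.12
ee_pos: [0.5025, 0.19, 0.0617]
eef_rot: [-0.532, 0.464, -0.465, 0.534]
ft_force: [0.4, -0.2, 0.8]
width: 0.0348
```

```bash
python3 - <<'E'
from h import *
np.set_printoptions(precision=4,suppress=True)
s=r.read_state();print(s['ee_pos'],s['time'],s['ft_force'])
p=cam('wrist');cv2.imwrite('pics/w2.png',cv2.resize(p['image'][:,:,::-1],(768,576),interpolation=cv2.INTER_CUBIC))
print(plan([.502,.1886,.014],YAW,-1))
print(proj(p,[.502,.1886,.042]))
E
```

```text
[0.5025 0.19   0.0617] 4.125 [ 0.4196 -0.2465  0.821 ]
(array([ 0.0015,  0.0481, -0.0012]), array([-0.1686,  0.0895, -0.046 ]))
(np.float64(219.9401453545703), np.float64(254.93915317624771))
```

View pics/w2.png

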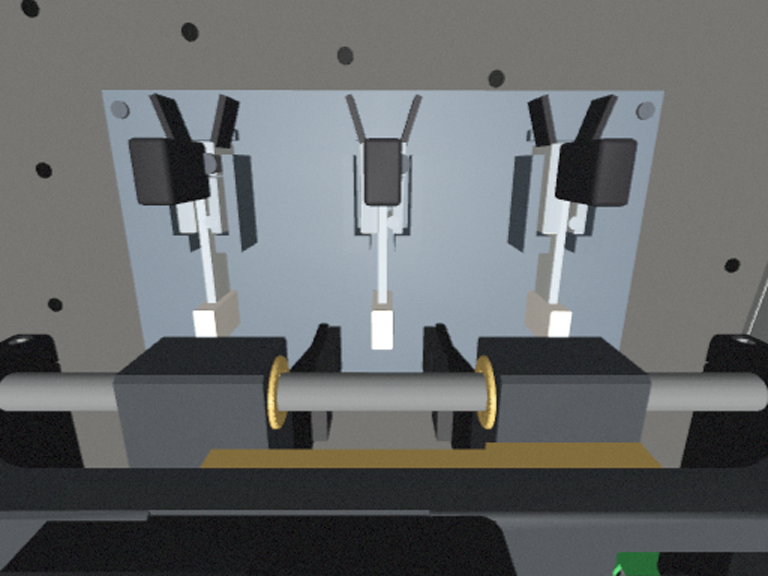

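The tab sits at (255, 219) in the raw image, midway between the fingers and where the measured point projects. Going down.

>>> {"op": "arm_command", "data": {"deltas": [0,0.025,0,0,0,0,0,0.046,0,0,0,0,0,0.046,0,0,0,0,0,0.046,0,0,0,0]}}

```text
time: 4.68
ee_pos: [0.5022, 0.1907, 0.0148]
eef_rot: [-0.533, 0.465, -0.464, 0.534]
ft_force: [-0.3, -0.3, 1.0]
width: 0.0348
```

```bash
python3 - <<'E'
from h import *
np.set_printoptions(precision=4,suppress=True)
s=r.read_state();print(s['ee_pos'],s['time'],s['ft_force'])
print(plan([.502,.1886,.014],YAW,-1))
E
```

```text
[0.5022 0.1907 0.0148] 4.675 [-0.3259 -0.3387  1.0043]
(array([ 0.002 ,  0.0008, -0.0005]), array([-0.059 ,  0.1365, -0.0684]))
```

>>> {"op": "arm_command", "data": {"deltas": [0.002,0,0,0,0,0,0.002,0,0,0,0,0]}}

```text
time: 4.92
ee_pos: [0.5024, 0.1882, 0.0144]
eef_rot: [-0.533, 0.465, -0.465, 0.534]
ft_force: [-0.2, -0.6, -0.4]
width: 0.0347
```

```bash
python3 - <<'E'
from h import *
np.set_printoptions(precision=4,suppress=True)
s=r.read_state();print(s['ee_pos'],s['time'],s['ft_force'],s['torque'])
print(plan([.502,.1886,.014],YAW,-1))
p=cam('wrist');cv2.imwrite('pics/w3.png',cv2.resize(p['image'][:,:,::-1],(768,576),interpolation=cv2.INTER_CUBIC))
E
```

```text
[0.5024 0.1882 0.0144] 4.925 [-0.219  -0.5821 -0.4221] [-0.0033  0.0404  0.0159]
(array([-0.0004,  0.0004, -0.0004]), array([-0.0469,  0.1121, -0.0496]))
```

View pics/w3.png

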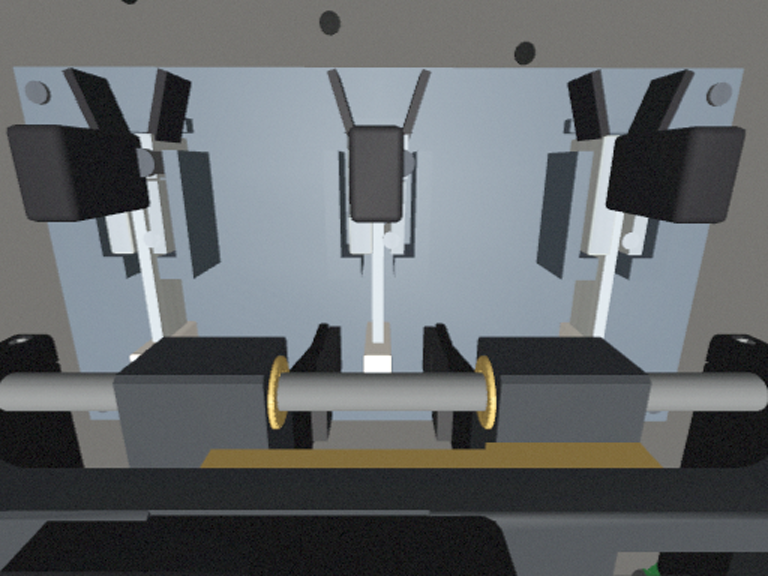

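The tab (col 377) is about 1.5 mm left of the finger midline (col 382), so I'll shift back by that and close gently.

>>> {"op": "arm_command", "data": {"deltas": [-0.0015,0,0,0,0,0,-0.0015,0,0,0,0,0]}}

```text
time: 5.22
ee_pos: [0.5018, 0.1901, 0.014]
eef_rot: [-0.533, 0.465, -0.464, 0.534]
ft_force: [0.4, -0.6, 0.3]
width: 0.0349
```

```bash
python3 - <<'E'
from h import *
np.set_printoptions(precision=4,suppress=True)
s=r.read_state();print(s['ee_pos'],s['time'],s['ft_force'],s['torque'])
p=cam('wrist');cv2.imwrite('pics/w4.png',cv2.resize(p['image'][200:310,150:360,::-1],None,fx=3.6,fy=3.6,interpolation=cv2.INTER_CUBIC))
E
```

```text
[0.5018 0.1901 0.014 ] 5.225 [ 0.3806 -0.6179  0.2901] [ 0.0301  0.0354 -0.0064]
```

View pics/w4.png

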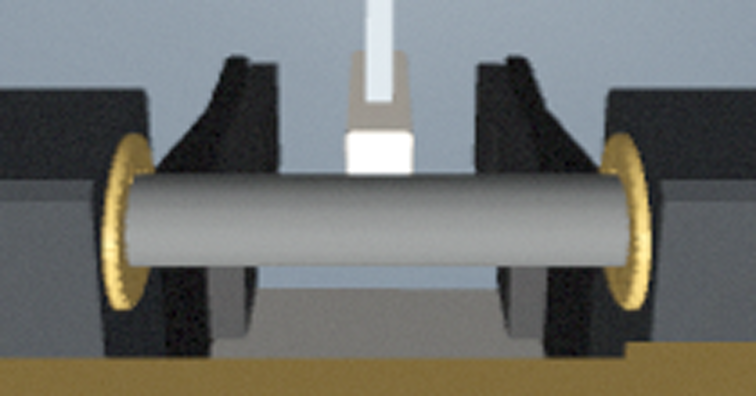

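Centred to within about 0.4 mm. Closing.

>>> {"op": "arm_command", "data": {"deltas": [0,0,0,0,0,0,0,0,0,0,0,0,0,0,0,0,0,0,0,0,0,0,0,0], "hand": 0, "grip_force": 15}}

```text
time: 5.78
ee_pos: [0.5018, 0.1899, 0.0139]
eef_rot: [-0.533, 0.465, -0.464, 0.533]
ft_force: [-0.4, 0.7, -0.4]
width: 0.0099
```

```bash
python3 - <<'E'
from h import *
np.set_printoptions(precision=4,suppress=True)
s=r.read_state();print(s['ee_pos'],s['time'],s['ft_force'],s['torque'],s['width'])
E
```

```text
[0.5018 0.1899 0.0139] 5.775 [-0.3509  0.6813 -0.4451] [-0.0128 -0.0622 -0.0167] 0.009911381911425104
```

Gripped (9.9 mm). Pulling along -x in small steps.

>>> {"op": "arm_command", "data": {"deltas": [0,0,-0.0005,0,0,0,0,0,-0.001,0,0,0,0,0,-0.001,0,0,0]}}

```text
time: 6.15
ee_pos: [0.5008, 0.1897, 0.0139]
eef_rot: [-0.533, 0.465, -0.464, 0.533]
ft_force: [0.9, 0.5, -0.7]
width: 0.0101
```

>>> {"op": "arm_command", "data": {"deltas": [0,0,-0.0003,0,0,0,0,0,-0.0005,0,0,0,0,0,-0.0005,0,0,0]}}

```text
time: 6.52
ee_pos: [0.5008, 0.1897, 0.014]
eef_rot: [-0.533, 0.465, -0.464, 0.534]
ft_force: [4.9, 1.7, -3.7]
width: 0.01
```

>>> {"op": "arm_command", "data": {"deltas": [0,0,-0.0001,0,0,0,0,0,-0.0001,0,0,0]}}

```text
time: 6.78
ee_pos: [0.5008, 0.1897, 0.0141]
eef_rot: [-0.533, 0.465, -0.464, 0.534]
ft_force: [5.5, 1.8, -4.4]
width: 0.0096
```

```bash
python3 - <<'E'
from h import *
np.set_printoptions(precision=4,suppress=True)
s=r.read_state();print(s['ee_pos'],s['time'],s['ft_force'],s['torque'],s['width'])
E
```

```text
[0.5008 0.1897 0.0141] 6.775 [ 5.4549  1.7526 -4.4094] [ 0.3012 -1.0743 -0.0074] 0.009589032605498267
```

The middle clip holds about 5.7 N with no slip, so it is good. I'll unload, release and go to the right-hand card (block -y).

>>> {"op": "arm_command", "data": {"deltas": [0,0,0.0006,0,0,0,0,0,0.001,0,0,0]}}

```text
time: 7.02
ee_pos: [0.5009, 0.1898, 0.0139]
eef_rot: [0.533, -0.465, 0.464, -0.533]
ft_force: [-0.5, -0.4, 1.6]
width: 0.01
```

>>> {"op": "arm_command", "data": {"deltas": [0,0,0,0,0,0,0,0,0,0,0,0,0,-0.025,0,0,0,0,0,-0.05,0,0,0,0,0.03,-0.05,0,0,0,0,0.06,-0.05,0,0,0,0,0.0835,-0.05,0,0,0,0,0.0835,-0.05,0,0,0,0], "hand": 0.4}}

```text
time: 8.02
ee_pos: [0.5128, 0.105, 0.0637]
eef_rot: [0.533, -0.465, 0.465, -0.532]
ft_force: [0.3, 0.4, -0.1]
width: 0.0347
```

```bash
python3 - <<'E'
from h import *
np.set_printoptions(precision=4,suppress=True)
s=r.read_state();print(s['ee_pos'],s['time'],s['ft_force'],s['torque'],s['width'])
p=cam('wrist');cv2.imwrite('pics/w5.png',cv2.resize(p['image'][:,:,::-1],(768,576),interpolation=cv2.INTER_CUBIC))
E
```

```text
[0.5128 0.105  0.0637] 8.025 [ 0.3065  0.3626 -0.0936] [ 0.0374  0.0493 -0.0003] 0.03465430803171886
```

View pics/w5.png

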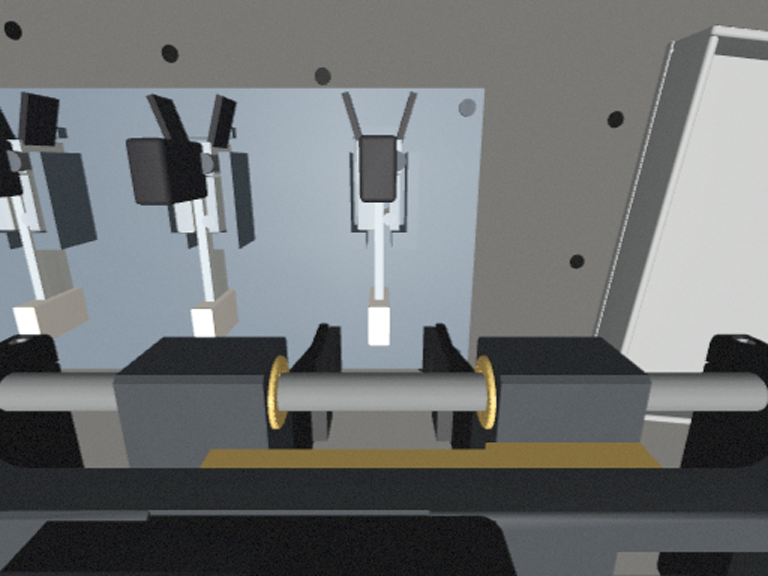

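>>> {"op": "arm_command", "data": {"deltas": [-0.001,0.025,0,0,0,0,-0.001,0.05,0,0,0,0,-0.001,0.05,0,0,0,0,-0.001,0.05,0,0,0,0]}}

```text
time: 8.57
ee_pos: [0.5128, 0.1091, 0.0147]
eef_rot: [-0.533, 0.464, -0.464, 0.534]
ft_force: [0.5, -0.0, 0.1]
width: 0.0345
```

```bash
python3 - <<'E'
from h import *
np.set_printoptions(precision=4,suppress=True)
s=r.read_state();print(s['ee_pos'],s['time'],s['ft_force'],s['torque'])
p=cam('wrist');cv2.imwrite('pics/w6.png',cv2.resize(p['image'][200:310,150:360,::-1],None,fx=3.6,fy=3.6,interpolation=cv2.INTER_CUBIC))
E
```

```text
[0.5128 0.1091 0.0147] 8.575 [ 0.4743 -0.0082  0.123 ] [ 0.0062 -0.0024  0.0297]
```

View pics/w6.png

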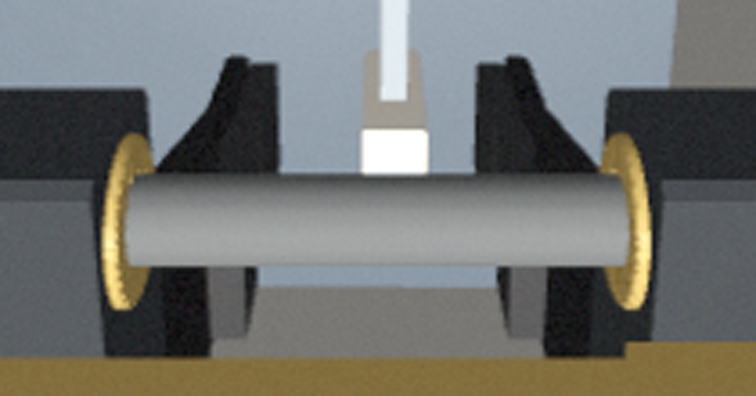

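The tab is about 2.7 mm right of the midline (395 against 376.5), so I'll correct.

>>> {"op": "arm_command", "data": {"deltas": [0.0025,0,0,0,0,0,0.0025,0,0,0,0,0,0.0025,0,0,0,0,0]}}

```text
time: 9.0
ee_pos: [0.513, 0.1055, 0.0141]
eef_rot: [-0.533, 0.465, -0.464, 0.533]
ft_force: [-0.1, -0.4, 0.0]
width: 0.0349
```

```bash
python3 - <<'E'
from h import *
np.set_printoptions(precision=4,suppress=True)
s=r.read_state();print(s['ee_pos'],s['time'],s['ft_force'],s['torque'])
p=cam('wrist');cv2.imwrite('pics/w7.png',cv2.resize(p['image'][200:310,150:360,::-1],None,fx=3.6,fy=3.6,interpolation=cv2.INTER_CUBIC))
E
```

```text
[0.513  0.1055 0.0141] 9.0 [-0.1138 -0.419   0.0096] [0.0317 0.0546 0.0044]
```

View pics/w7.png

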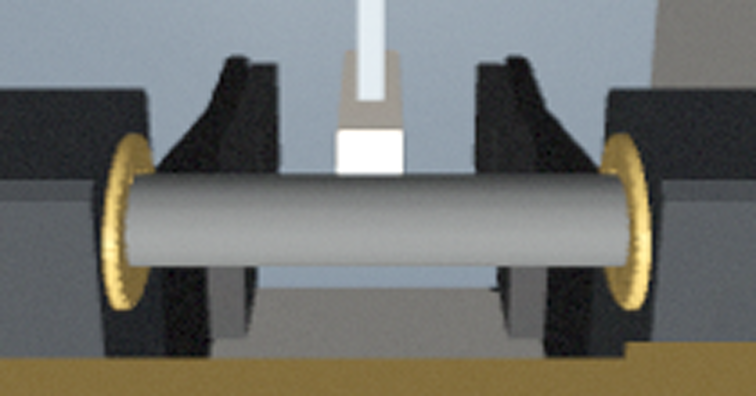

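>>> {"op": "arm_command", "data": {"deltas": [-0.0008,0,0,0,0,0,-0.0008,0,0,0,0,0,-0.0008,0,0,0,0,0,-0.0008,0,0,0,0,0,-0.0008,0,0,0,0,0], "hand": 0, "grip_force": 15}}

```text
time: 9.68
ee_pos: [0.5127, 0.1064, 0.0138]
eef_rot: [-0.533, 0.465, -0.464, 0.533]
ft_force: [0.1, -0.9, 0.1]
width: 0.0096
```

>>> {"op": "arm_command", "data": {"deltas": [0,0,-0.0005,0,0,0,0,0,-0.0005,0,0,0]}}

```text
time: 9.93
ee_pos: [0.5122, 0.1063, 0.0138]
eef_rot: [-0.533, 0.465, -0.464, 0.533]
ft_force: [0.0, -0.6, -0.9]
width: 0.0096
```

>>> {"op": "arm_command", "data": {"deltas": [0,0,-0.0005,0,0,0,0,0,-0.0005,0,0,0]}}

```text
time: 10.18
ee_pos: [0.5118, 0.1062, 0.0139]
eef_rot: [-0.533, 0.465, -0.464, 0.533]
ft_force: [0.9, 0.0, -1.4]
width: 0.01
```

>>> {"op": "arm_command", "data": {"deltas": [0,0,-0.0004,0,0,0,0,0,-0.0004,0,0,0]}}

```text
time: 10.42
ee_pos: [0.5116, 0.1062, 0.014]
eef_rot: [-0.533, 0.465, -0.464, 0.534]
ft_force: [1.2, 0.2, -0.9]
width: 0.0097
```

>>> {"op": "arm_command", "data": {"deltas": [0,0,-0.0003,0,0,0,0,0,-0.0003,0,0,0]}}

```text
time: 10.68
ee_pos: [0.5113, 0.1062, 0.014]
eef_rot: [-0.533, 0.465, -0.464, 0.534]
ft_force: [3.7, 0.3, -0.3]
width: 0.0101
```

>>> {"op": "arm_command", "data": {"deltas": [0,0,-0.0002,0,0,0,0,0,-0.0002,0,0,0]}}

```text
time: 10.92
ee_pos: [0.511, 0.1061, 0.0139]
eef_rot: [-0.533, 0.465, -0.464, 0.533]
ft_force: [2.6, 0.3, -0.2]
width: 0.0101
```

>>> {"op": "arm_command", "data": {"deltas": [0,0,-0.0002,0,0,0,0,0,-0.0002,0,0,0]}}

```text
time: 11.18
ee_pos: [0.5107, 0.1061, 0.0139]
eef_rot: [-0.533, 0.465, -0.464, 0.533]
ft_force: [3.1, 0.6, 0.5]
width: 0.01
```

It moves with the force steady at about 3 N, so it looks weak. I'll draw a few millimetres more and watch.

>>> {"op": "arm_command", "data": {"deltas": [0,0,-0.0005,0,0,0,0,0,-0.001,0,0,0,0,0,-0.0015,0,0,0,0,0,-0.002,0,0,0]}}

```text
time: 11.68
ee_pos: [0.5086, 0.1058, 0.0138]
eef_rot: [-0.533, 0.465, -0.464, 0.533]
ft_force: [1.9, 0.5, -0.0]
width: 0.0099
```

>>> {"op": "arm_command", "data": {"deltas": [0,0,-0.001,0,0,0,0,0,-0.002,0,0,0,0,0,-0.003,0,0,0,0,0,-0.004,0,0,0]}}

```text
time: 12.18
ee_pos: [0.5047, 0.1053, 0.0138]
eef_rot: [-0.533, 0.465, -0.464, 0.533]
ft_force: [2.4, -0.4, 0.5]
width: 0.0102
```

```bash
python3 - <<'E'
from h import *
p=cam('wrist');cv2.imwrite('pics/w8.png',cv2.resize(p['image'][:,:,::-1],(768,576),interpolation=cv2.INTER_CUBIC))
E
```

```text
(no output)
```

View pics/w8.png

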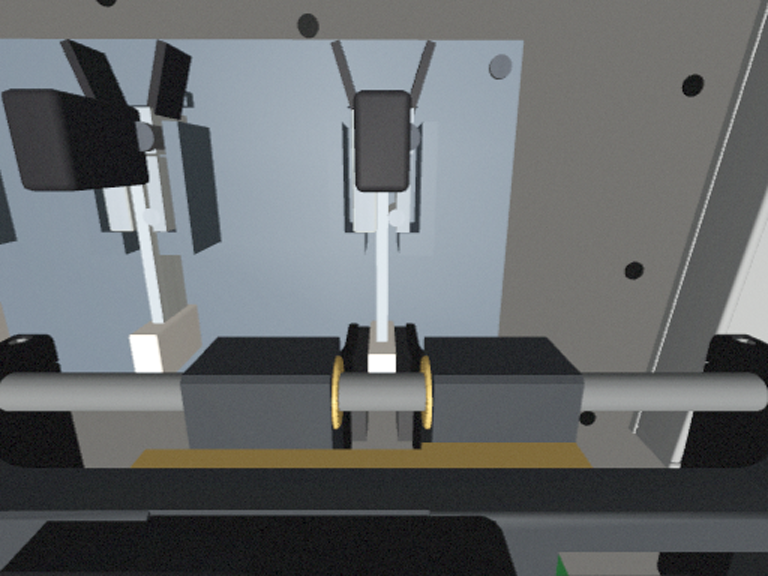

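The boss still lines up with its neighbour while more blade shows, so the right-hand clip is the weak one and is still seated. Drawing the card fully out.

>>> {"op": "arm_command", "data": {"deltas": [0,0,-0.003,0,0,0,0,0,-0.007,0,0,0,0,0,-0.012,0,0,0,0,0,-0.017,0,0,0,0,0,-0.022,0,0,0,0,0,-0.027,0,0,0,0,0,-0.032,0,0,0,0,0,-0.036,0,0,0]}}

```text
time: 13.22
ee_pos: [0.4687, 0.1003, 0.0138]
eef_rot: [-0.533, 0.465, -0.464, 0.533]
ft_force: [-0.2, 0.2, 0.8]
width: 0.0098
```

>>> {"op": "arm_command", "data": {"deltas": [0,0,0,0,0,0,0,0,0,0,0,0]}}

```text
time: 13.48
ee_pos: [0.4689, 0.1002, 0.0138]
eef_rot: [-0.533, 0.465, -0.464, 0.533]
ft_force: [-1.2, -0.6, 2.3]
width: 0.0101
```

```bash
python3 - <<'E'
from h import *
np.set_printoptions(precision=4,suppress=True)
import pickle
p=cam('wrist');cv2.imwrite('pics/w9.png',cv2.resize(p['image'][:,:,::-1],(768,576),interpolation=cv2.INTER_CUBIC))
q=cam('side');save(q,'side1.png');c=cam('scene');save(c,'scene1.png');pickle.dump((p,q,c),open('w9.pkl','wb'))
for x in (q,c):
  for t in r.regions_of(x,'tray')[:1]:
    m=t['region'].astype(np.uint8);print(t['conf'],m.sum(),cv2.minAreaRect(np.argwhere(m)[:,::-1].astype(np.float32)))
    cn=max(cv2.findContours(m,0,2)[0],key=cv2.contourArea);print(cv2.approxPolyDP(cv2.convexHull(cn),5,True)[:,0])
print(r.read_state()['time'])
im=q['image'][140:270,170:320,::-1];cv2.imwrite('pics/side1t.png',cv2.resize(im,None,fx=4.5,fy=4.5,interpolation=cv2.INTER_CUBIC))
im=c['image'][160:245,180:290,::-1];cv2.imwrite('pics/scene1t.png',cv2.resize(im,None,fx=6.5,fy=6.5,interpolation=cv2.INTER_CUBIC))
E
```

```text
0.85 2474 ((252.83497619628906, 212.60801696777344), (71.9980239868164, 57.89434051513672), 28.178592681884766)
[[238 174]
 [295 204]
 [255 246]
 [245 239]
 [229 181]]
0.95 2667 ((234.8340606689453, 203.34848022460938), (47.744693756103516, 65.53256225585938), 42.397438049316406)
[[236 174]
 [271 192]
 [271 199]
 [233 236]
 [198 209]]
13.725
```

View pics/w9.png

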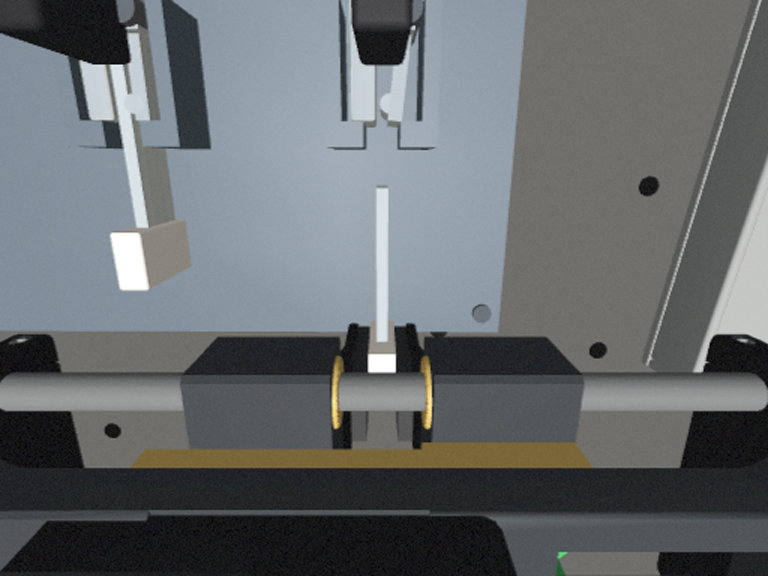

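View pics/side1t.png

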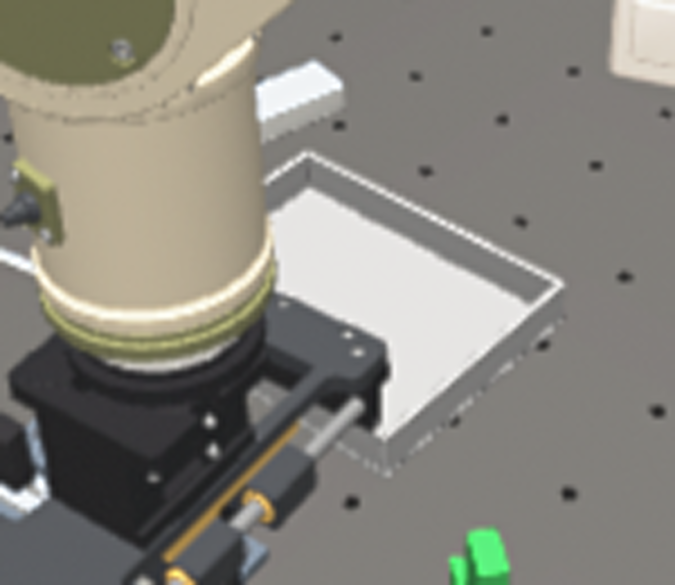

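View pics/scene1t.png

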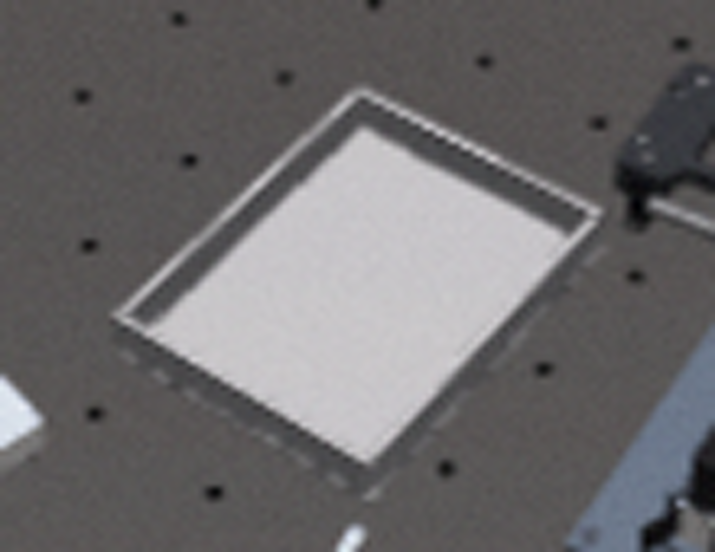

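The card is clear of the stop: its blade tip (col 382, row 187) is below the stop's outer face (row 150), with the clip still in its nest. Next is the tray pose.

```bash
python3 - <<'E'
from h import *
import pickle
np.set_printoptions(precision=4,suppress=True)
p,q,c=pickle.load(open('w9.pkl','rb'))
f=lambda a,b:((b+.5)/6.5-.5+160,(a+.5)/6.5-.5+180)
for a in [(362,90),(600,210),(368,466),(117,317)]: print('scene',atz(c,f(*a),.03))
g=lambda a,b:((b+.5)/4.5-.5+140,(a+.5)/4.5-.5+170)
for a in [(307,153),(563,284),(385,437)]: print('side',atz(q,g(*a),.03))
E
```

```text
scene [ 0.4809 -0.1647  0.03  ]
scene [ 0.4743 -0.0211  0.03  ]
scene [ 0.6636 -0.0121  0.03  ]
scene [ 0.6683 -0.1596  0.03  ]
side [ 0.6645 -0.1607  0.03  ]
side [ 0.478  -0.1673  0.03  ]
side [ 0.4736 -0.0214  0.03  ]
```

```bash
python3 - <<'E'
from h import *
np.set_printoptions(precision=4,suppress=True)
print(r.read_state()['ee_pos'])
print(plan([.51,-.115,.1138],YAW,-1))
E
```

```text
[0.4691 0.1003 0.0138]
(array([ 0.2188, -0.1002,  0.011 ]), array([ 0.0042,  0.1307, -0.0599]))
```

>>> {"op": "arm_command", "data": {"deltas": [0,-0.02,0,0,0,0,0,-0.06,0,0,0,0,0,-0.1,0,0,0,0,0.05,-0.1,0.003,0,0,0,0.1,-0.1,0.005,0,0,0,0.15,-0.1,0.008,0,0,0,0.2,-0.1,0.01,0,0,0,0.219,-0.1,0.011,0,0,0]}}

```text
time: 14.72
ee_pos: [0.5104, -0.1184, 0.1148]
eef_rot: [-0.532, 0.465, -0.466, 0.533]
ft_force: [0.5, 1.1, -0.6]
width: 0.0099
```

>>> {"op": "arm_command", "data": {"deltas": [0,0,0,0,0,0,0,0,0,0,0,0]}}

```text
time: 14.98
ee_pos: [0.5101, -0.1132, 0.1141]
eef_rot: [-0.533, 0.464, -0.464, 0.534]
ft_force: [0.6, 0.5, 0.8]
width: 0.0102
```

```bash
python3 - <<'E'
from h import *
np.set_printoptions(precision=4,suppress=True)
s=r.read_state();print(s['ee_pos'],s['width'],s['time'])
print(plan([.51,-.115,.012],YAW,-1))
p=cam('wrist');cv2.imwrite('pics/w10.png',cv2.resize(p['image'][:,:,::-1],(768,576),interpolation=cv2.INTER_CUBIC))
save(cam('side'),'side2.png')
E
```

```text
[ 0.5101 -0.1132  0.1141] 0.01016200610238775 14.975
(array([ 0.0019,  0.1021, -0.0004]), array([-0.0305,  0.2637, -0.0864]))
```

View pics/w10.png

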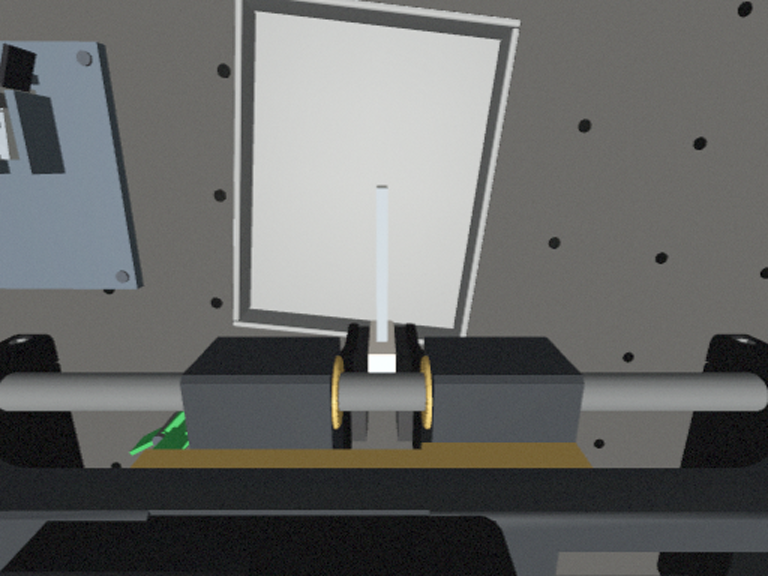

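View pics/side2.png

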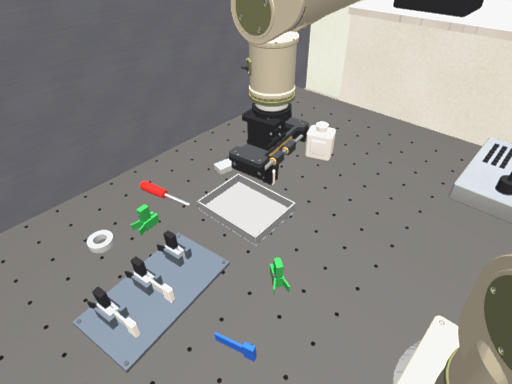

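The card is held over the tray; rim corners are at (234,325), (462,336), (520,22). Checking the tray pose from this view.

```bash
python3 - <<'E'
from h import *
np.set_printoptions(precision=4,suppress=True)
p=cam('wrist')
for a in [(234,325),(462,336),(520,22)]: print(atz(p,((a[1]+.5)/1.5-.5,(a[0]+.5)/1.5-.5),.03))
E
```

```text
[ 0.473  -0.0239  0.03  ]
[ 0.4861 -0.1697  0.03  ]
[ 0.6656 -0.1654  0.03  ]
```

>>> {"op": "arm_command", "data": {"deltas": [0,0.03,0.004,0,0,0,0,0.06,0.004,0,0,0,0,0.085,0.004,0,0,0,0,0.096,0.004,0,0,0,0,0.102,0.004,0,0,0,0,0.102,0.004,0,0,0]}}

```text
time: 15.88
ee_pos: [0.5143, -0.1144, 0.012]
eef_rot: [-0.533, 0.464, -0.464, 0.534]
ft_force: [0.2, 0.0, -0.7]
width: 0.0098
```

>>> {"op": "arm_command", "data": {"deltas": [0,0.001,0,0,0,0,0,0.001,0,0,0,0]}}

```text
time: 16.12
ee_pos: [0.5143, -0.1147, 0.0111]
eef_rot: [-0.533, 0.464, -0.465, 0.533]
ft_force: [0.1, 0.2, 0.3]
width: 0.0101
```

Releasing the card and lifting.

>>> {"op": "arm_command", "data": {"deltas": [0,0,0,0,0,0,0,0,0,0,0,0,0,-0.03,0,0,0,0,0,-0.07,0,0,0,0,0,-0.12,0,0,0,0,-0.04,-0.14,-0.01,0,0,0,-0.04,-0.14,-0.01,0,0,0], "hand": 0.3}}

```text
time: 17.0
ee_pos: [0.4991, -0.0738, 0.1527]
eef_rot: [-0.533, 0.463, -0.464, 0.535]
ft_force: [0.2, 0.3, 0.1]
width: 0.026
```

```bash
python3 - <<'E'
from h import *
np.set_printoptions(precision=4,suppress=True)
s=r.read_state();print(s['ee_pos'],s['width'],s['time'])
p=cam('wrist');cv2.imwrite('pics/w11.png',cv2.resize(p['image'][:,:,::-1],(768,576),interpolation=cv2.INTER_CUBIC))
c=cam('scene')
im=c['image'][160:290,180:380,::-1];cv2.imwrite('pics/scene2t.png',cv2.resize(im,None,fx=4,fy=4,interpolation=cv2.INTER_CUBIC))
print(plan([.5846,.1157,.15],YAW,-1))
E
```

```text
[ 0.4991 -0.0738  0.1527] 0.026029759925918158 17.0
(array([-0.1787,  0.0008,  0.1117]), array([-0.0142,  0.1561, -0.0004]))
```

View pics/w11.png

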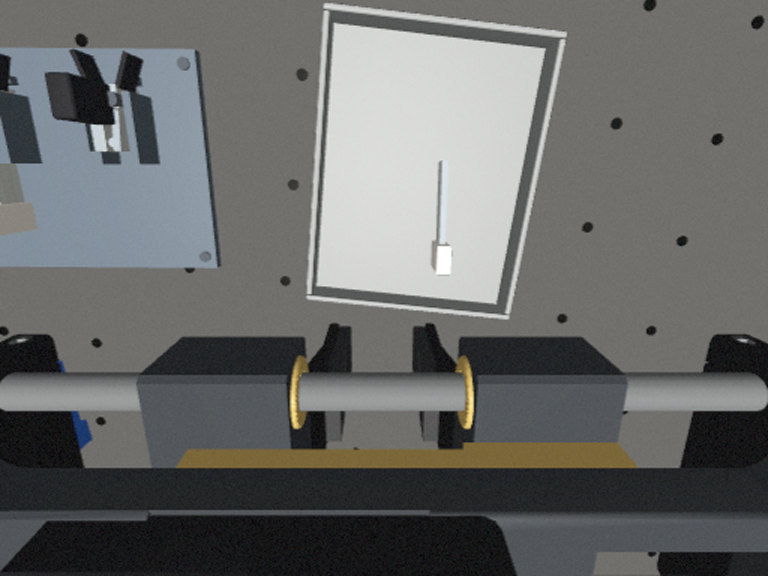

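View pics/scene2t.png

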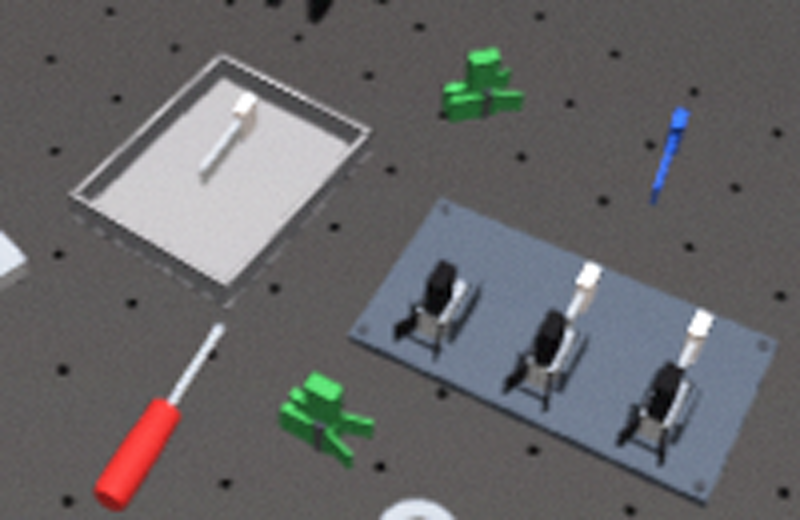

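The card stands inside the tray at about (443, 255). The weak clip is still in its nest and the other two are untouched. Moving over the weak clip's boss.

>>> {"op": "arm_command", "data": {"deltas": [-0.045,0,0.028,0,0,0,-0.09,0,0.056,0,0,0,-0.135,0,0.084,0,0,0,-0.1775,0.01,0.111,0,0,0,-0.1775,0.055,0.111,0,0,0,-0.1775,0.055,0.111,0,0,0,-0.1775,0.055,0.111,0,0,0], "hand": 0.4}}

```text
time: 17.98
ee_pos: [0.5847, 0.1136, 0.0965]
eef_rot: [-0.533, 0.465, -0.465, 0.533]
ft_force: [0.5, 0.7, 0.5]
width: 0.0351
```

```bash
python3 - <<'E'
from h import *
np.set_printoptions(precision=4,suppress=True)
s=r.read_state();print(s['ee_pos'],s['width'],s['time'])
p=cam('wrist');cv2.imwrite('pics/w12.png',cv2.resize(p['image'][:,:,::-1],(768,576),interpolation=cv2.INTER_CUBIC))
print(np.array(proj(p,[.583,.1157,.07]))*1.5)
E
```

```text
[0.5847 0.1136 0.0965] 0.03506060489953071 17.975
[325.7081 375.0428]
```

View pics/w12.png

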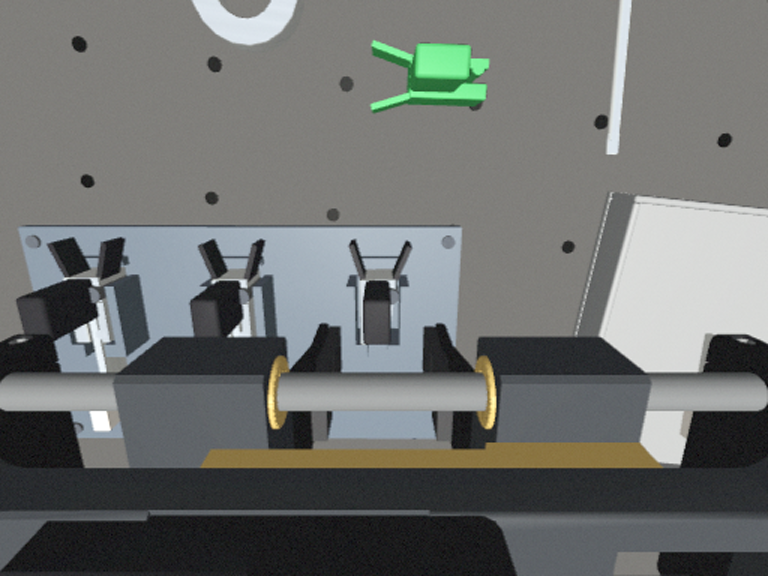

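```bash
python3 - <<'E'
import cv2
im=cv2.imread('pics/w12.png')[220:370,280:500];cv2.imwrite('pics/w12c.png',cv2.convertScaleAbs(cv2.resize(im,None,fx=3.6,fy=3.6,interpolation=cv2.INTER_CUBIC),alpha=1.8,beta=10))
E
```

```text
(no output)
```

View pics/w12c.png

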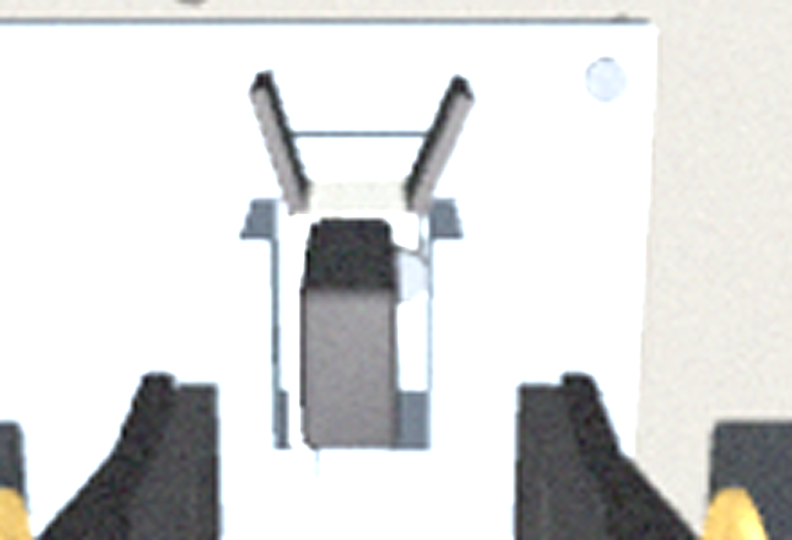

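>>> {"op": "arm_command", "data": {"deltas": [-0.002,0.01,0.0005,0,0,0,-0.002,0.015,0.0005,0,0,0,-0.002,0.015,0.0005,0,0,0]}}

```text
time: 18.4
ee_pos: [0.5842, 0.1165, 0.0805]
eef_rot: [-0.533, 0.465, -0.464, 0.533]
ft_force: [0.3, 0.2, -0.6]
width: 0.0347
```

```bash
python3 - <<'E'
from h import *
np.set_printoptions(precision=4,suppress=True)
s=r.read_state();print(s['ee_pos'],s['width'],s['time'])
p=cam('wrist')
im=cv2.resize(p['image'][140:260,180:340,::-1],None,fx=5,fy=5,interpolation=cv2.INTER_CUBIC);cv2.imwrite('pics/w13.png',cv2.convertScaleAbs(im,alpha=1.7,beta=10))
E
```

```text
[0.5842 0.1165 0.0805] 0.03470414830263055 18.4
```

View pics/w13.png

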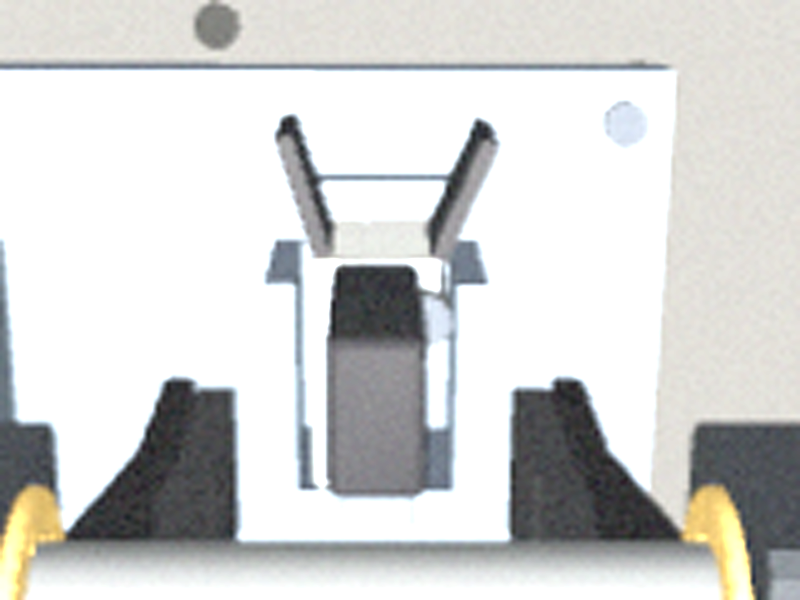

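Centred (boss 375 against finger mid 374). Descending and closing.

>>> {"op": "arm_command", "data": {"deltas": [0,0.018,0,0,0,0,0,0.03,0,0,0,0,0,0.0385,0,0,0,0,0,0.0385,0,0,0,0]}}

```text
time: 18.95
ee_pos: [0.5839, 0.1168, 0.0414]
eef_rot: [0.533, -0.465, 0.464, -0.533]
ft_force: [0.1, 0.4, 0.4]
width: 0.0348
```

>>> {"op": "arm_command", "data": {"deltas": [0,0,0,0,0,0,0,0,0,0,0,0,0,0,0,0,0,0,0,0,0,0,0,0], "hand": 0, "grip_force": 20}}

```text
time: 19.45
ee_pos: [0.5846, 0.1167, 0.0426]
eef_rot: [-0.533, 0.465, -0.464, 0.533]
ft_force: [0.5, -0.6, 1.5]
width: 0.0138
```

>>> {"op": "arm_command", "data": {"deltas": [0,-0.006,0,0,0,0,0,-0.016,0,0,0,0,0,-0.03,0,0,0,0,0,-0.05,0,0,0,0,0,-0.075,0,0,0,0,0,-0.09,0,0,0,0,0,-0.09,0,0,0,0]}}

```text
time: 20.32
ee_pos: [0.585, 0.1169, 0.1338]
eef_rot: [-0.532, 0.464, -0.465, 0.534]
ft_force: [-0.1, 0.5, -1.3]
width: 0.0138
```

```bash
python3 - <<'E'
from h import *
np.set_printoptions(precision=4,suppress=True)
s=r.read_state();print(s['ee_pos'],s['width'],s['time'],s['ft_force'])
print(plan([.615,-.062,.125],YAW,-1))
save(cam('side'),'side3.png')
p=cam('wrist');cv2.imwrite('pics/w14.png',cv2.resize(p['image'][:,:,::-1],(768,576),interpolation=cv2.INTER_CUBIC))
E
```

```text
[0.585  0.1169 0.1338] 0.013762978795007407 20.325 [-0.1049  0.4529 -1.2606]
(array([0.1813, 0.0086, 0.0052]), array([-0.1209,  0.1278, -0.0443]))
```

View pics/side3.png

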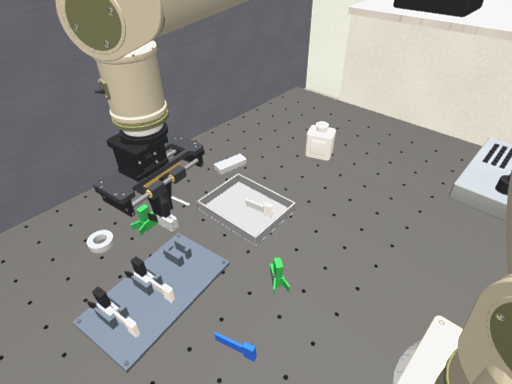

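View pics/w14.png

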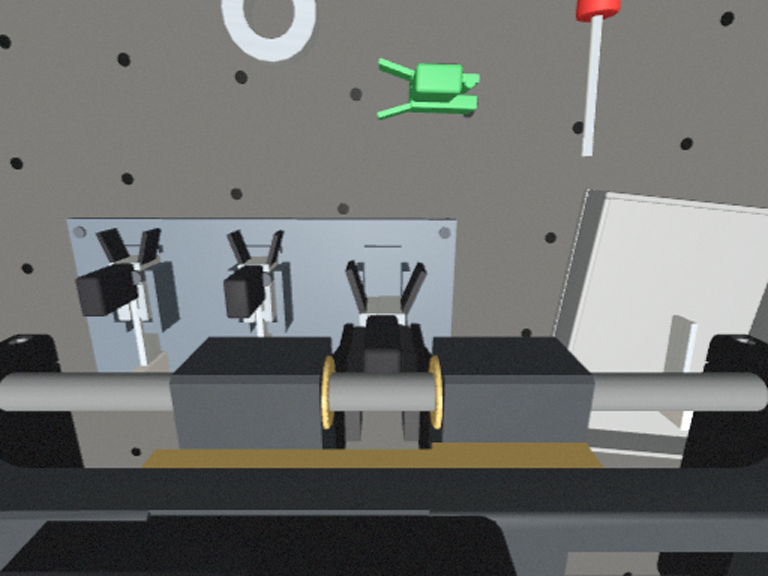

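The clip is held cleanly and the other two are undisturbed. Moving over the tray.

>>> {"op": "arm_command", "data": {"deltas": [0.04,0,0.001,0,0,0,0.085,0,0.003,0,0,0,0.13,0,0.005,0,0,0,0.165,0,0.005,0,0,0,0.181,0,0.005,0,0,0,0.181,0,0.005,0,0,0,0.181,0,0.005,0,0,0]}}

```text
time: 21.3
ee_pos: [0.614, -0.0596, 0.1321]
eef_rot: [-0.533, 0.464, -0.463, 0.534]
ft_force: [0.7, 0.2, -0.6]
width: 0.0136
```

```bash
python3 - <<'E'
from h import *
np.set_printoptions(precision=4,suppress=True)
s=r.read_state();print(s['ee_pos'],s['width'],s['time'],s['ft_force'])
print(plan([.615,-.062,.040],YAW,-1))
p=cam('wrist');cv2.imwrite('pics/w15.png',cv2.resize(p['image'][:,:,::-1],(768,576),interpolation=cv2.INTER_CUBIC))
E
```

```text
[ 0.614  -0.0596  0.1321] 0.013592196241876525 21.3 [ 0.7402  0.2066 -0.6436]
(array([0.0028, 0.0921, 0.0007]), array([ 0.0057,  0.2761, -0.1191]))
```

View pics/w15.png

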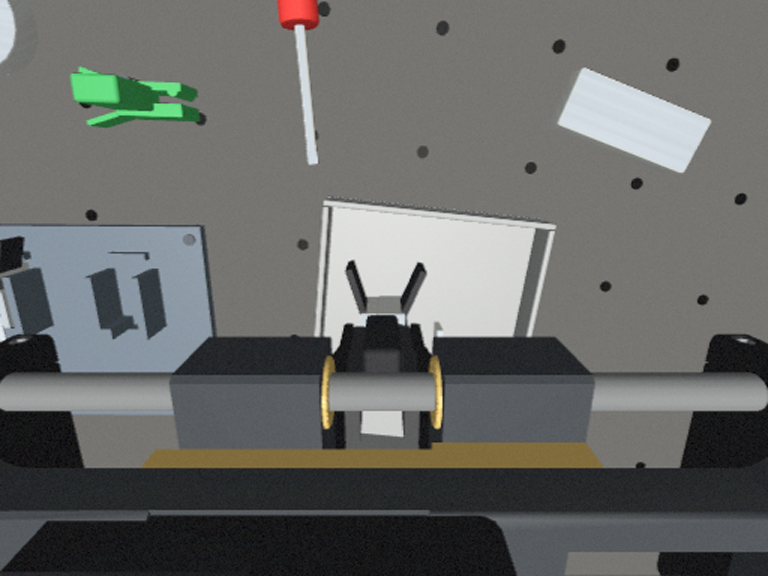

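>>> {"op": "arm_command", "data": {"deltas": [0.001,0.03,0,0,0,0,0.001,0.06,0,0,0,0,0.001,0.08,0,0,0,0,0.001,0.089,0,0,0,0,0.001,0.092,0,0,0,0,0.001,0.092,0,0,0,0]}}

```text
time: 22.1
ee_pos: [0.6148, -0.0626, 0.0409]
eef_rot: [-0.533, 0.464, -0.464, 0.534]
ft_force: [-0.0, -0.2, 0.1]
width: 0.0138
```

>>> {"op": "arm_command", "data": {"deltas": [0,0.0005,0,0,0,0,0,0.001,0,0,0,0,0,0.001,0,0,0,0]}}

```text
time: 22.48
ee_pos: [0.6144, -0.0629, 0.0394]
eef_rot: [-0.533, 0.465, -0.464, 0.533]
ft_force: [-0.3, 0.3, -0.9]
width: 0.0135
```

>>> {"op": "arm_command", "data": {"deltas": [0,0.0005,0,0,0,0,0,0.0008,0,0,0,0,0,0.0008,0,0,0,0]}}

```text
time: 22.85
ee_pos: [0.6144, -0.0629, 0.0386]
eef_rot: [-0.533, 0.465, -0.464, 0.533]
ft_force: [-0.4, -0.8, 2.6]
width: 0.014
```

>>> {"op": "arm_command", "data": {"deltas": [0,0.0005,0,0,0,0,0,0.0005,0,0,0,0]}}

```text
time: 23.1
ee_pos: [0.6145, -0.0629, 0.0386]
eef_rot: [-0.533, 0.465, -0.464, 0.533]
ft_force: [-3.6, -0.4, 8.3]
width: 0.0139
```

On the floor (contact at z 0.0386 as predicted). Releasing and lifting clear.

>>> {"op": "arm_command", "data": {"deltas": [0,-0.0005,0,0,0,0,0,-0.0005,0,0,0,0,0,-0.0005,0,0,0,0,0,-0.03,0,0,0,0,0,-0.07,0,0,0,0,0,-0.12,0,0,0,0,0,-0.16,-0.03,0,0,0,0,-0.16,-0.06,0,0,0], "hand": 0.3}}

```text
time: 24.1
ee_pos: [0.5559, -0.0707, 0.201]
eef_rot: [-0.532, 0.463, -0.466, 0.535]
ft_force: [0.2, -0.6, -0.5]
width: 0.0263
```

>>> {"op": "arm_command", "data": {"deltas": [0,0,-0.05,0,0,0,0,0,-0.08,0,0,0,0,0,-0.08,0,0,0,0,0,-0.08,0,0,0]}}

```text
time: 24.6
ee_pos: [0.4763, -0.0821, 0.1981]
eef_rot: [-0.533, 0.464, -0.465, 0.534]
ft_force: [-0.0, -0.1, -0.4]
width: 0.0262
```

```bash
python3 - <<'E'
from h import *
np.set_printoptions(precision=4,suppress=True)
s=r.read_state();print(s['ee_pos'],s['width'],s['time'],s['ft_force'])
p=cam('wrist');cv2.imwrite('pics/w16.png',cv2.resize(p['image'][:,:,::-1],(768,576),interpolation=cv2.INTER_CUBIC))
c=cam('scene');im=c['image'][150:310,140:380,::-1];cv2.imwrite('pics/scene4.png',cv2.resize(im,None,fx=3.3,fy=3.3,interpolation=cv2.INTER_CUBIC))
c=cam('side');save(c,'side4.png')
E
```

```text
[ 0.4763 -0.0821  0.1981] 0.02616076757239252 24.6 [-0.0111 -0.1338 -0.4175]
```

View pics/w16.png

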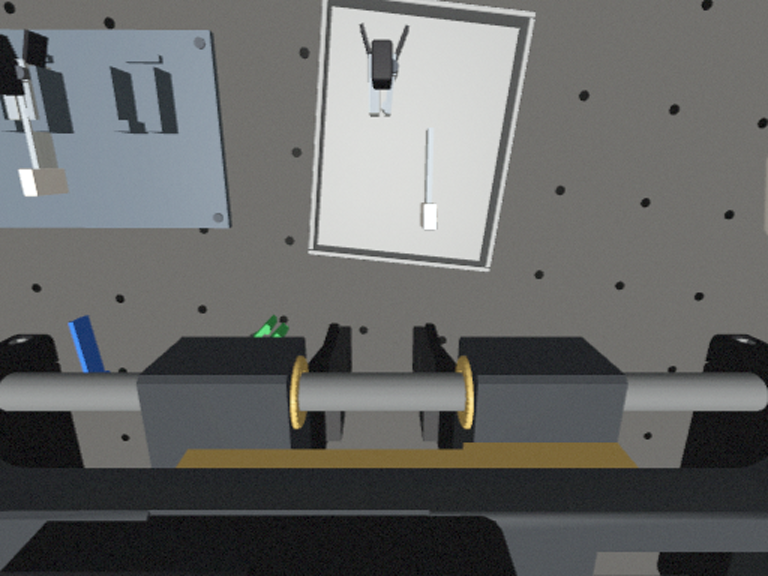

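View pics/scene4.png

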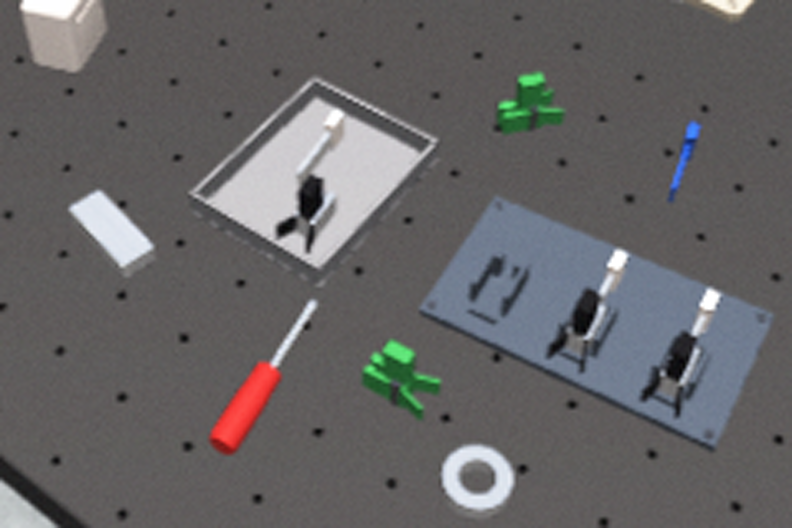

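View pics/side4.png

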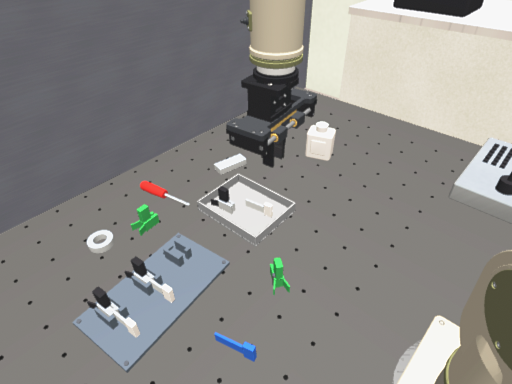

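All three views agree: the clip stands upright in the tray at about (382, 65) and its card stands beside it at (429, 215). The two good clips and cards are in place, the bystanders have not moved, and the gripper is clear.

```bash
python3 -c "
from h import *
print(r.close_job()); print(r.read_state()['time'])"
```

```text
the job is handed in; nothing more can be done
None
the job is handed in; nothing more can be done
```

The weak clip and its card are both in the reject tray, and I handed the job in with the arm clear of everything, at about 25 s of the 70 s.

- **Pull tests:** The middle clip held its card at about 5.7 N with no slip, so it is good. The clip at block y = -84 mm let its card slide steadily at about 2–3.7 N, so it is the weak one. I did not pull the card of the third clip (y = +84 mm), because only one was said to be weak.
- **Card and clip:** I drew the weak clip's card right out while the clip stayed in its nest, then stood the card on the tray floor. I then lifted the clip out and set it down in the tray. It touched the floor at tool height 38.6 mm, as predicted.
- **Last checks:** All three cameras show the clip upright and the card inside the tray. The two good clips are in their nests with their cards in, and the bystanders and look-alikes look unmoved. I judged this by eye and did not re-measure any positions at the end.
- **Disagreements:** While the arm was still settling, the gripper was up to about 3 mm off centre sideways, so I centred each grasp from the wrist picture before closing. The tray positions from different views differed by about 3–5 mm, well within the room left.

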